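# Get the screw box out from under the desk riser

## Robot

A 6-joint arm with a two-finger parallel gripper is mounted at the origin on the work surface. World frame = base frame: x ahead of the robot, y to its left, z up, the work surface at z = 0. Lengths are in mm, angles in rad, forces in N, time in s.
With the tool pointing down it reaches from about 400 to 925 mm from the base axis. Payload 3.4 kg.
Tool frame: the origin (TCP) lies on the centre line of the jaws, within the pads' length; the fingertips stand 14 mm ahead of it and the grasp point (between the pads) lies 5 mm behind it; z points along the fingers, y is the line along which they close (so a half turn about z gives the same grasp; the last joint's range is limited). The gripper opens to 85 mm and grips with 20 to 120 N. Pads are 22 mm wide; open, the fingers measure 114 mm over their backs; the gripper's body (76 mm by 85 mm) begins 54 mm behind the grasp point. The pads swing forward as they close: fully open they stand 13 mm farther back than shut.
Start: joints at [-1.256, 0.307, 1.506, -0, 1.328, -0.073], TCP at [217.947, -532.1, 206.205] pointing down, gripper open.
Joint ranges: [-3.12, 3.12], [-1.05, 2.28], [0.14, 2.33], [-1.42, 4.57], [0.1, 2.73], [-2.68, 2.68]. Speed limits (rad/s): [2.57, 2.57, 3.14, 3.14, 3.14, 3.14].

## Interface

Orientations are given as a rotation vector (axis times angle).
In Python, from plant import * gives the robot as it stands.
- The arm moves only by the shell command python3 -m inch 'ROWS'. ROWS is JSON, a list of rows, each a list of 7 numbers: the shift along the world's x, y, z in mm, then the turn, a rotation vector about the world's x, y, z in rad, then the closure in counts, from 0 (fully open) to 255 (shut). In form: [[dx, dy, dz, wx, wy, wz, jaw], ...]. A call has exactly 10 rows; each row shifts and turns the commanded pose from where the row before left it; what a row does not reach is not made up. A row lasts 1/8 s, in which the tool goes at most 62.5 mm and 10.7 degrees, less where a joint would pass 70% of its speed; a pose out of reach is approached as far as the arm can. A call is refused whole if a number of a shift passes 62.5 or a number of a turn 0.188, either way. A call with a gripper value outside its range is refused whole. The fingers move at their own pace and stop on an object; the grip force is fixed at half the most. Time passes only in rows, so rows that do not move let the fingers close, or fill a call up. It gives the time, the measured TCP pose, the force, the opening and the grip force at its end, in the units of the state.
- observe(): the state, without advancing time (a new reading comes with each control period).
- read_camera(name): name is "side" or "top" or "wrist"; returns a dict with "color" (400x640x3 uint8, red, green, blue), "camera_matrix" (3x3 intrinsics, pixels), "k1" (the pictures are not rectified: a ray, as slopes to the right and down, at radius r is drawn at 1 + k1 r^2 times it, then the intrinsics apply), "rvec" (rotation vector, rad) and "tvec" (3), from world to camera coordinates, as OpenCV has them; the wrist camera has in their place "mount" (4x4, takes a point from camera to tool coordinates, whose origin is the TCP and whose axes are the flange's). Camera axes: x right, y down, z forward; pixel columns grow to the right and rows downward; lengths in mm; the calibration is good to about 2 mm. A picture is of the moment at which its call begins: read the wrist's pose just before it. There is no depth.
- job_done(): hands the job in; it is judged then, once.
Trained networks look in a picture, given as the dict that the camera call returned (one of the last four; its "shot" number tells which), for a name from the list of things; names that differ only in an ending like _2 or _b are one class to them, and where a whole thing is asked for, a point or a joint stands for the part that bears it (a point fixed in the world has none). Each returns a list of dicts, best first, with "score" (0 to 1); they miss things now and then, are a little off and sometimes report something else, mostly with a low value. They report only what shows in the picture. A call takes as long as a camera call.
- spot_in(picture, target): "uv" ([column, row] in pixels, amid what is visible of it).
- cut_out(picture, target): "mask" (400x640 bool, what is visible of it) and "uv" ([column, row] in pixels, amid what is visible of it).
- place_of(picture, target): "uv" ([column, row] in pixels: a listed point, or the origin of a listed thing).
The state is a dict: "time": time; "qpos": joint angles; "joint_velocities": joint speeds; "tau": joint torques, N m; "tcp_pos": TCP position; "ee_rot": TCP orientation; "wrist_force": force on the tool from outside, world axes, zero at the start; "wrist_torque": the same for the moment, N m; "width": finger opening in mm; "grip_force": force on a finger pad.
Only numpy, scipy, OpenCV 4.12 (cv2) and the standard library are available. Lean on these libraries where they do the work, as an engineer would, in place of code of your own. Each camera call takes 0.05 s, during which the arm holds its last target. There are 200 camera calls.

## Task

A carton of drywall screws is pushed half under the white desk riser, and a tin, a jar and a tape measure stand in its way: first stand all three on the grey side tray. Then slide the carton out and lay it flat, right way up, in the large free compartment of the black tool tray, and after that put the tin, the jar and the tape measure back upright, each on the very spot where it stood at the start. Knock nothing over, and leave the mug and the tape roll where they are.

Things in the scene. Friction and masses are not known exactly. Their poses are not given: they have to be found in the camera images.
- riser: White desk riser, fixed; place and yaw vary: board 220 (x) x 320 (y) x 18 mm, underside 62 and top 80 mm above the desk, on two end panels 18 mm thick (272 mm free between them). A spirit level and pencils lie on its back half (20 mm high). Origin: on the desk, under the board's middle. Its -x axis points out of the open front, roughly at the robot; the board's front edge is 110 mm along -x.
- screwbox: Cardboard carton of screws, 150 (x) x 60 (y) x 50 mm high, 0.4 to 0.7 kg, label with a drawn screw on top near its front. Lies flat on the desk, rear part under the riser, front end (-x) sticking out 50 to 70 mm. It can be lifted only after a pull of about 100 mm along its -x axis. Origin: centre of its underside, 75 mm behind the front end.
- tin: Round metal tin with lever lid and paper band, 66 mm diameter, 85 mm high, about 0.3 kg. Origin: centre of its underside, z up. Tin, jar and tape measure stand at three places before the carton, which at which varies: two side by side 110 mm apart with centres about 48 mm ahead of its front end, and one on its middle line about 118 mm ahead.
- jar: Round amber screw-top jar, 60 mm diameter up to 76 mm above its foot, black cap 54 mm diameter, 96 mm high in all, about 0.22 kg. Origin: centre of its underside, z up.
- tapemeasure: Pocket tape measure standing upright, black case with yellow and steel discs on its flat sides: 68 mm long (x), 34 mm thick (y; 38 to 40 mm over discs and belt clip, which are thin dress), 66 mm high, about 0.28 kg; lock and blade tip stick out a few mm at its -x end. Its x axis is within 0.45 rad of the carton's at the start. Origin: centre of its underside, z up.
- sidetray: Low grey plastic tray, fixed, 310 (x) x 160 (y) mm, walls 4 mm thick and 12 mm high with an outer lip, floor 4 mm above the desk: the side area, empty at the start. It lies on the robot's left or right, long side ahead. Origin: on the desk, under its centre.
- tooltray: Black plastic tool tray, fixed, on the side opposite the grey tray: 325 (x) x 160 (y) mm, walls 4 mm thick, 52 mm high, floor 4 mm above the desk. A cross wall 42 mm high at x = -35 mm parts a small compartment (-x side, with screwdrivers and pliers) from the large free one: 191 (x) x 152 (y) mm inside, centre at x = +63 mm, y = 0. Origin: on the desk, under its centre.
- mug: White ceramic mug, 80 mm diameter, 92 mm high, a bystander. Origin: centre of its underside.
- taperoll: Roll of yellow tape lying flat, 96 mm diameter, 48 mm high, a bystander. Origin: centre of its underside.

How it is judged:
By the outcome, as a careful person would: the job done as asked, in the order asked, and still so for the second after the job is handed in, with the robot touching nothing.
It also fails if it takes over 147 s, if anything falls off the work surface, if the arm or the gripper's body presses on something with over 40 N, if the wrist force passes 120 N, or if a joint passes its speed limit or range.

## Working session

There is one attempt and no reset: what is moved stays moved. The work goes in short steps, Python scripts to look and compute and a shell command to move; the robot and the scene stay as the last step left them, time stands still between calls to the robot, and variables do not carry over. Pictures are saved under pics/ and viewed, at most 14 in all, crops included, and the job is handed in when it is done.

```bash
ls; mkdir -p pics
cat > h.py <<'E'
from plant import *
import numpy as np, cv2
from scipy.spatial.transform import Rotation as R
def cam(p, st=None):
    K=np.array(p["camera_matrix"],float)
    if "mount" in p:
        M=np.array(p["mount"]); T=np.eye(4); T[:3,:3]=R.from_rotvec(st["ee_rot"]).as_matrix(); T[:3,3]=st["tcp_pos"]
        C=T@M; return K,p["k1"],C[:3,:3],C[:3,3]
    Rm=R.from_rotvec(np.ravel(p["rvec"])).as_matrix(); return K,p["k1"],Rm.T,-Rm.T@np.ravel(p["tvec"])
def ray(p,uv,st=None):
    K,k1,Rc,c=cam(p,st); d=(np.array(uv)-K[:2,2])/[K[0,0],K[1,1]]
    s=d.copy()
    for _ in range(20): s=d/(1+k1*(s@s))
    return c,Rc@np.array([s[0],s[1],1])
def atz(p,uv,z,st=None):
    c,d=ray(p,uv,st); return c+d*(z-c[2])/d[2]
def proj(p,X,st=None):
    K,k1,Rc,c=cam(p,st); q=Rc.T@(np.array(X,float)-c); s=q[:2]/q[2]; s=s*(1+k1*(s@s)); return K[:2,:2]@s+K[:2,2]
def shot(n,name=None):
    st=observe(); p=read_camera(n)
    if name: cv2.imwrite("pics/"+name,p["color"][:,:,::-1])
    return p,st
E
python3 - <<'E'
from h import *
s=observe(); print({k:np.round(v,3) for k,v in s.items()})
for n in ["top","side"]:
    p,st=shot(n,n+"0.png"); print(n,np.round(cam(p)[3]))
    for t in ["riser","screwbox","tin","jar","tapemeasure","sidetray","tooltray","mug","taperoll"]:
        r=place_of(p,t)[:2]; print(t,[(np.round(q["uv"]),round(q["score"],2),np.round(atz(p,q["uv"],0)[:2])) for q in r])
E
```

```text
pics
{'time': np.float64(0.0), 'qpos': array([-1.255,  0.308,  1.508, -0.   ,  1.328, -0.073]), 'joint_velocities': array([ 0.002,  0.001, -0.001, -0.   , -0.   , -0.001]), 'tau': array([ 1.0000e-03, -4.5755e+01, -2.5191e+01,  0.0000e+00,  1.3000e-02,
       -0.0000e+00]), 'tcp_pos': array([ 217.717, -531.363,  205.275]), 'ee_rot': array([-3.08 , -0.606,  0.   ]), 'wrist_force': array([ 0.447,  0.654, -0.173]), 'wrist_torque': array([-0.007,  0.034,  0.004]), 'grip_force': np.float64(0.0), 'width': np.float64(85.491)}
top [481.   8. 997.]
riser [(array([315., 137.]), 0.85, array([799.,  43.]))]
screwbox [(array([292., 255.]), 0.75, array([503.,  90.])), (array([302., 178.]), 0.68, array([692.,  72.]))]
tin [(array([293., 254.]), 0.58, array([504.,  88.])), (array([272., 219.]), 0.58, array([587., 142.]))]
jar [(array([313., 226.]), 0.84, array([572.,  42.]))]
tapemeasure [(array([271., 221.]), 0.81, array([583., 145.])), (array([190., 266.]), 0.42, array([470., 337.]))]
sidetray [(array([468., 275.]), 0.79, array([ 462., -335.])), (array([190., 265.]), 0.47, array([473., 337.]))]
too
[... 174 characters left out ...]
, 0.96, array([801.,  25.])), (array([337., 214.]), 0.21, array([577.,  43.]))]
screwbox [(array([285., 203.]), 0.75, array([722.,  59.]))]
tin [(array([356., 229.]), 0.89, array([507.,  83.])), (array([318., 233.]), 0.24, array([584., 141.]))]
jar [(array([337., 212.]), 0.74, array([582.,  35.]))]
tapemeasure [(array([317., 235.]), 0.88, array([581., 150.])), (array([335., 212.]), 0.39, array([583.,  40.]))]
sidetray [(array([417., 164.]), 0.93, array([ 469., -328.]))]
tooltray [(array([319., 301.]), 0.86, array([480., 345.])), (array([266., 191.]), 0.67, array([799.,  31.]))]
mug [(array([338., 152.]), 0.96, array([ 725., -291.]))]
taperoll [(array([227., 249.]), 0.8, array([741., 293.]))]
```

View pics/top0.png

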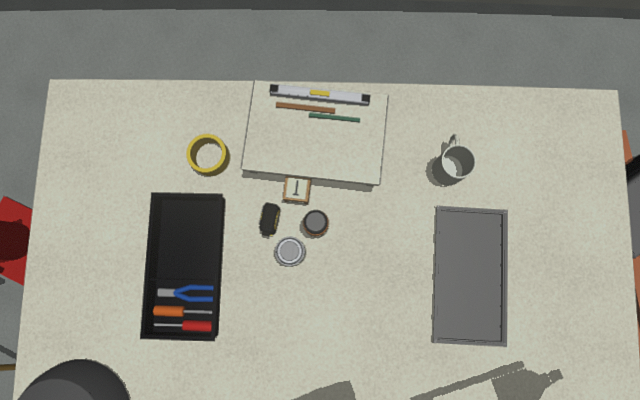

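View pics/side0.png

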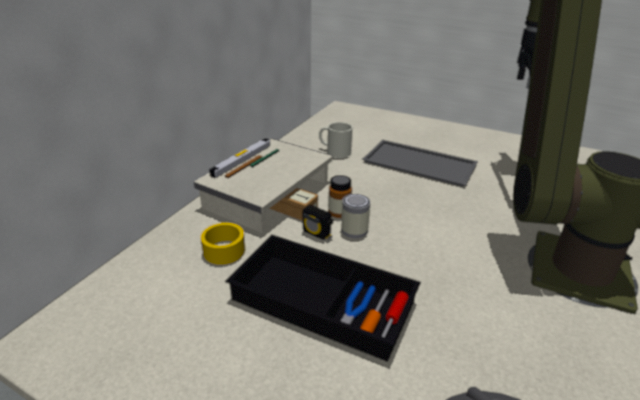

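The top view shows the tin at (290,250), the jar at (315,223), the tape measure at (270,219) and the carton label at (296,188). The tool tray is at left and the grey tray at right. Next I move over the group for a wrist view.

```bash
python3 -m inch '[[10,50,20,0,0,-0.1,0],[28,57,10,0,0,-0.1,0],[28,57,10,0,0,-0.1,0],[28,57,10,0,0,-0.089,0],[28,57,10,0,0,0,0],[28,57,10,0,0,0,0],[28,57,10,0,0,0,0],[28,57,10,0,0,0,0],[28,57,10,0,0,0,0],[28,57,10,0,0,0,0]]'
python3 -m inch '[[20,40,5,0,0,0,0],[10,35,5,0,0,0,0],[5,0,0,0,0,0,0],[0,0,0,0,0,0,0],[0,0,0,0,0,0,0],[0,0,0,0,0,0,0],[0,0,0,0,0,0,0],[0,0,0,0,0,0,0],[0,0,0,0,0,0,0],[0,0,0,0,0,0,0]]'
python3 - <<'E'
from h import *
p,st=shot("wrist","w1.png"); print(np.round(p["mount"],3)); print(st["time"],st["tcp_pos"],st["ee_rot"],st["qpos"])
print(atz(p,[320,200],0,st))
for t,z in [("riser",0),("screwbox",0),("tin",0),("jar",0),("tapemeasure",0)]:
    print(t,[(np.round(q["uv"]),round(q["score"],2),np.round(atz(p,q["uv"],z,st)[:2])) for q in place_of(p,t)[:2]])
E
```

```text
time: 2.25
tcp_pos: [473.6, 18.6, 314.4]
ee_rot: [3.141, 0.0, 0.002]
wrist_force: [0.3, -0.5, 0.3]
width: 85.3
grip_force: 0.0
time: 3.5
tcp_pos: [507.9, 91.6, 323.7]
ee_rot: [-3.142, 0.0, 0.0]
wrist_force: [-0.6, 0.7, -0.6]
width: 85.5
grip_force: 0.0
[[  -0.      -0.947   -0.322   81.806]
 [   1.      -0.       0.       0.982]
 [  -0.      -0.322    0.947 -167.581]
 [   0.       0.       0.       1.   ]]
3.5 [507.93525757  91.63047333 323.70157968] [-3.14158031e+00  3.08019181e-04  3.90394046e-05] [9.66139866e-02 1.52700604e-01 1.42284109e+00 1.46684170e-05
 1.56607451e+00 1.66760634e+00]
[422.1099741   90.10061198   0.        ]
riser []
screwbox [(array([331.,  21.]), 0.96, array([700.,  74.]))]
tin [(array([319., 148.]), 0.95, array([513.,  92.])), (array([287., 103.]), 0.58, array([584., 142.]))]
jar [(array([357., 105.]), 0.74, array([580.,  31.]))]
tapemeasure [(array([288.,  99.]), 0.88, array([590., 141.]))]
```

View pics/w1.png

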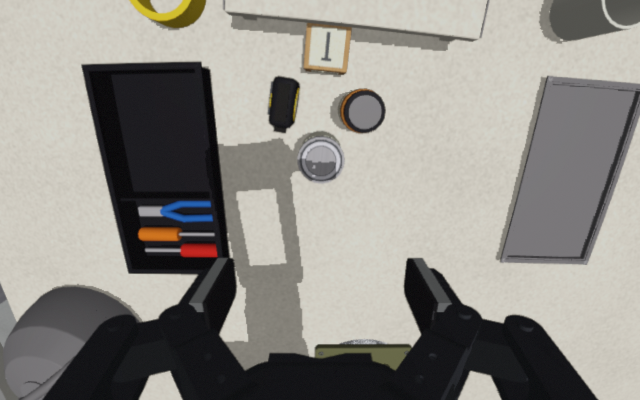

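The wrist view shows the tin lid at (321,160), the jar cap at (363,111), the tape measure at (283,103) and the carton label at (328,48). The tool tray is at left and the grey tray at right. I'll fit silhouettes over the cameras.

```bash
cat > fit.py <<'E'
from h import *
from scipy.optimize import minimize
a=np.linspace(0,2*np.pi,40,endpoint=False)
def cyl(parts): # [(r,z)]
    return np.vstack([np.c_[r*np.cos(a),r*np.sin(a),np.full(40,z)] for r,z in parts])
def box(x0,x1,y0,y1,h): return np.array([[x,y,z] for x in(x0,x1) for y in(y0,y1) for z in(0,h)],float)
MODEL={"tin":cyl([(33,0),(33,85)]),"jar":cyl([(30,0),(30,76),(27,96)]),"tapemeasure":box(-36,34,-18.5,18.5,66),
 "mug":cyl([(40,0),(40,92)]),"taperoll":cyl([(48,0),(48,48)])}
def sil(p,st,pts,x,y,yaw,z0=0):
    P=pts@R.from_euler("z",yaw).as_matrix().T+[x,y,z0]
    uv=np.array([proj(p,q,st) for q in P]); m=np.zeros((400,640),np.uint8)
    S=4; big=np.zeros((1600,2560),np.uint8)
    cv2.fillConvexPoly(big,cv2.convexHull(np.round((uv+.5)*S-.5).astype(np.int32)),255)
    return cv2.resize(big,(640,400),interpolation=cv2.INTER_AREA)/255.
def fit(views,name,x0,yaw=None,pts=None,z0=0):
    pts=MODEL[name] if pts is None else pts; ms=[]
    for p,st in views:
        c=[q for q in cut_out(p,name) if q["score"]>.3]
        g=[np.hypot(*(np.array(q["uv"])-proj(p,[x0[0],x0[1],z0+30],st))) for q in c]
        if g and min(g)<40: ms.append((p,st,c[int(np.argmin(g))]["mask"].astype(float)))
    def cost(v):
        t=0
        for p,st,m in ms:
            s=sil(p,st,pts,v[0],v[1],v[2]/50 if yaw is not None else 0,z0); t+=1-np.minimum(s,m).sum()/np.maximum(s,m).sum()
        return t/max(len(ms),1)
    v0=np.array(list(x0)+([yaw*50] if yaw is not None else [])); n=len(v0)
    r=minimize(cost,v0,method="Nelder-Mead",options=dict(initial_simplex=np.vstack([v0]+[v0+8*np.eye(n)[i] for i in range(n)]),xatol=.2,fatol=1e-4,maxiter=120))
    v=r.x; return np.round(v[:2],1),(round(v[2]/50,3) if n>2 else None),round(r.fun,3),len(ms)
E
python3 - <<'E'
from fit import *
w=shot("wrist"); t=shot("top"); s=shot("side")
for n,x0,yaw in [("tin",(510,90),None),("jar",(580,38),None),("tapemeasure",(585,142),-.1),("mug",(716,-291),None),("taperoll",(738,298),None)]:
    for V in ([w],[t],[s],[w,t,s]):
        try: print(n,*fit(V,n,x0,yaw))
        except Exception as e: print(n,e)
for n,v in (("w",w),("t",t),("s",s)):
    for o in ("sidetray","tooltray","screwbox","riser"):
        for q in cut_out(v[0],o)[:1]:
            m=q["mask"].astype(np.uint8); c=max(cv2.findContours(m,0,2)[0],key=cv2.contourArea)
            ap=cv2.approxPolyDP(c,4,True)[:,0]; z={"sidetray":12,"tooltray":52,"screwbox":50,"riser":80}[o]
            print(n,o,round(q["score"],2),[(tuple(u.tolist()),np.round(atz(v[0],u,z,v[1])[:2]).tolist()) for u in ap][:9])
E
```

```text
tin [510.  90.] None 0.0 0
tin [493.  46.] None 0.894 1
tin [509.5  89.1] None 0.046 1
tin [509.9  88.1] None 0.474 2
jar [580.  38.] None 0.0 0
jar [574.6  35.7] None 0.138 1
jar [576.5  31.2] None 0.253 1
jar [575.4  35.6] None 0.2 2
tapemeasure [584.6 142.8] -0.169 0.142 1
tapemeasure [585. 142.] -0.1 0.0 0
tapemeasure [582.9 145.3] 0.389 0.164 1
tapemeasure [584.9 143. ] -0.255 0.154 2
mug [ 720.  -290.7] None 0.015 1
mug [ 721.4 -289.5] None 0.082 1
mug [ 720.1 -288.5] None 0.138 1
mug [ 720.4 -289.7] None 0.082 3
taperoll [740.9 302.2] None 0.215 1
taperoll [744.3 302.4] None 0.613 1
taperoll [742.5 302.1] None 0.054 1
taperoll [741.5 302. ] None 0.3 3
w sidetray 0.56 [((639, 83), [622.0, -415.0]), ((547, 76), [627.0, -258.0]), ((502, 262), [304.0, -250.0]), ((586, 261), [303.0, -416.0]), ((639, 118), [568.0, -432.0])]
w tooltray 0.66 [((83, 64), [640.0, 420.0]), ((128, 272), [308.0, 424.0]), ((195, 274), [305.0, 306.0]), ((218, 257), [339.0, 262.0]), ((228, 257), [339.0, 245.0]), ((210, 70), [629.0, 241.0]), ((200, 62), [639.0, 254.0])]
w riser 0.58 [((221, 8), [697.0, 211.0])
[... 865 characters left out ...]
 162), [299.0, -409.0]), ((383, 139), [620.0, -435.0])]
s tooltray 0.79 [((225, 280), [642.0, 424.0]), ((233, 300), [597.0, 461.0]), ((386, 361), [305.0, 462.0]), ((420, 283), [306.0, 261.0]), ((272, 234), [640.0, 255.0])]
s screwbox 0.62 [((318, 196), [623.0, 62.0]), ((296, 189), [689.0, 57.0]), ((271, 208), [699.0, 164.0]), ((301, 218), [615.0, 168.0]), ((301, 209), [633.0, 135.0]), ((317, 205), [607.0, 101.0])]
s riser 0.63 [((332, 157), [660.0, -100.0]), ((265, 138), [896.0, -123.0]), ((215, 165), [919.0, 91.0]), ((193, 185), [901.0, 203.0]), ((203, 209), [808.0, 278.0]), ((263, 231), [641.0, 287.0]), ((266, 209), [681.0, 212.0]), ((309, 178), [662.0, 37.0]), ((326, 180), [618.0, 27.0])]
```

```bash
python3 -m inch '[[-5,0,-30,0,0,0,0],[-5,0,-40,0,0,0,0],[-5,0,-40,0,0,0,0],[-5,0,-30,0,0,0,0],[-5,0,-10,0,0,0,0],[0,0,0,0,0,0,0],[0,0,0,0,0,0,0],[0,0,0,0,0,0,0],[0,0,0,0,0,0,0],[0,0,0,0,0,0,0]]'
python3 - <<'E'
from fit import *
w=shot("wrist","w2.png"); p,st=w; print(st["time"],st["tcp_pos"])
for n,x0,yaw in [("tin",(510,90),None),("jar",(577,36),None),("tapemeasure",(585,142),-.1)]:
    print(n,*fit([w],n,x0,yaw),[(q["uv"],q["score"]) for q in cut_out(p,n)[:2]], [np.round(atz(p,q["uv"],0,st)[:2]) for q in place_of(p,n)[:2]])
for q in cut_out(p,"screwbox")[:1]:
    m=q["mask"].astype(np.uint8); c=max(cv2.findContours(m,0,2)[0],key=cv2.contourArea)
    print(q["score"],[(u.tolist(),np.round(atz(p,u,50,st)[:2]).tolist()) for u in cv2.approxPolyDP(c,4,True)[:,0]])
E
```

```text
time: 7.3
tcp_pos: [483.2, 91.7, 174.0]
ee_rot: [-3.142, 0.0, -0.001]
wrist_force: [1.0, -0.4, 0.7]
width: 85.4
grip_force: 0.0
7.3 [483.20225265  91.66325231 174.04542731]
tin [509.8  89.7] None 0.04 1 [([319.7, 163.0], 0.61), ([330.1, 18.1], 0.34)] [array([510.,  90.])]
jar [574.   33.8] None 0.041 1 [([388.1, 82.8], 0.75)] [array([578.,  34.])]
tapemeasure [583.1 142.5] -0.063 0.146 1 [([266.0, 74.6], 0.89)] [array([587., 144.])]
0.93 [([295, 0], [647.0, 112.0]), ([295, 23], [629.0, 112.0]), ([301, 33], [621.0, 107.0]), ([355, 37], [618.0, 59.0]), ([360, 31], [622.0, 55.0]), ([364, 0], [647.0, 53.0])]
```

View pics/w2.png

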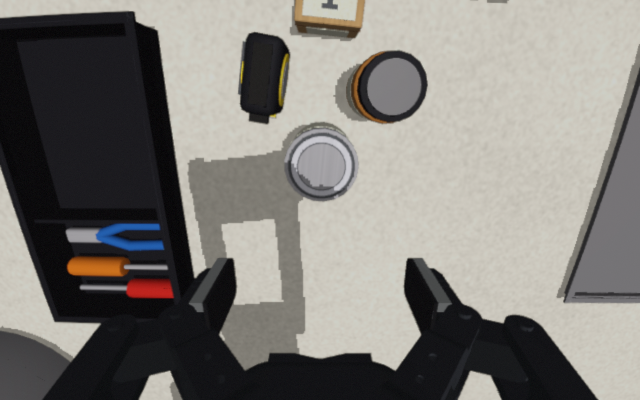

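Tin lid at (321,163), jar cap at (393,86), tape measure at (265,75) and carton front edge at (330,33). The fits give the tin at (510,90) and the jar at (574.5,34). I take the tin first.

```bash
python3 -m inch '[[13.5,-1,0,0,0,0,0],[13,-1,0,0,0,0,0],[0,0,-30,0,0,0,0],[0,0,-40,0,0,0,0],[0,0,-35,0,0,0,0],[0,0,-20,0,0,0,0],[0,0,-4,0,0,0,0],[0,0,0,0,0,0,0],[0,0,0,0,0,0,255],[0,0,0,0,0,0,255]]'
python3 -m inch '[[0,0,0,0,0,0,255],[0,0,0,0,0,0,255],[0,0,0,0,0,0,255],[0,0,0,0,0,0,255],[0,0,5,0,0,0,255],[0,0,25,0,0,0,255],[0,0,30,0,0,0,255],[0,0,30,0,0,0,255],[0,0,20,0,0,0,255],[0,0,0,0,0,0,255]]'
```

```text
time: 9.1
tcp_pos: [510.9, 89.8, 46.5]
ee_rot: [-3.141, 0.0, -0.005]
wrist_force: [-2.3, 0.6, 6.0]
width: 63.1
grip_force: 64.1
time: 10.35
tcp_pos: [510.7, 89.7, 156.5]
ee_rot: [-3.141, 0.0, -0.007]
wrist_force: [-0.1, 0.2, -2.7]
width: 63.0
grip_force: 66.6
```

```bash
python3 -m inch '[[3,-25,0,0,0,0,255],[5,-50,0,0,0,0,255],[5,-55,0,0,0,0,255],[5,-55,0,0,0,0,255],[5,-55,0,0,0,0,255],[5,-55,0,0,0,0,255],[5,-50,0,0,0,0,255],[5,-45,0,0,0,0,255],[4,-30,0,0,0,0,255],[2,-10,-5,0,0,0,255]]'
python3 -m inch '[[0,0,-25,0,0,0,255],[0,0,-30,0,0,0,255],[0,0,-25,0,0,0,255],[0,0,-13,0,0,0,255],[0,0,-4,0,0,0,255],[0,0,-2,0,0,0,255],[0,0,0,0,0,0,255],[0,0,0,0,0,0,255],[0,0,0,0,0,0,255],[0,0,0,0,0,0,255]]'
```

```text
time: 11.6
tcp_pos: [553.0, -342.1, 148.1]
ee_rot: [-3.141, 0.004, 0.002]
wrist_force: [0.3, 1.3, -2.0]
width: 63.2
grip_force: 66.8
time: 12.85
tcp_pos: [553.5, -340.5, 51.0]
ee_rot: [3.141, -0.0, 0.001]
wrist_force: [-0.2, 0.7, -2.6]
width: 62.9
grip_force: 66.8
```

```bash
python3 -m inch '[[0,0,-1,0,0,0,255],[0,0,0,0,0,0,255],[0,0,0,0,0,0,0],[0,0,0,0,0,0,0],[0,0,0,0,0,0,0],[0,0,20,0,0,0,0],[0,0,45,0,0,0,0],[0,0,45,0,0,0,0],[2,30,5,0,0,0,0],[3,50,0,0,0,0,0]]'
python3 -m inch '[[3,55,0,0,0,0,0],[3,55,0,0,0,0,0],[3,55,0,0,0,0,0],[3,55,0,0,0,0,0],[2,45,0,0,0,0,0],[1.5,25,0,0,0,0,0],[0,5,0,0,0,0,0],[0,0,0,0,0,0,0],[0,0,0,0,0,0,0],[0,0,0,0,0,0,0]]'
python3 - <<'E'
from fit import *
w=shot("wrist"); p,st=w; print(st["time"],st["tcp_pos"])
for n,x0,yaw in [("jar",(575,34),None),("tapemeasure",(585,142),-.1)]:
    print(n,*fit([w],n,x0,yaw),[(q["uv"],q["score"]) for q in cut_out(p,n)[:2]], [np.round(atz(p,q["uv"],0,st)[:2]) for q in place_of(p,n)[:2]])
print(*fit([w],"tin",(553,-340),None,z0=4))
E
```

```text
time: 14.1
tcp_pos: [559.5, -261.6, 166.0]
ee_rot: [3.14, -0.005, 0.005]
wrist_force: [-0.0, 0.9, 0.2]
width: 85.6
grip_force: 0.0
time: 15.35
tcp_pos: [574.0, 33.4, 164.7]
ee_rot: [3.141, -0.003, -0.0]
wrist_force: [-0.0, 0.0, -0.7]
width: 85.3
grip_force: 0.0
15.35 [573.99450452  33.44482803 164.67625803]
jar [575.3  33.5] None 0.03 1 [([318.8, 190.1], 0.59)] [array([576.,  35.])]
tapemeasure [584.8 142.8] -0.314 0.14 1 [([212.6, 172.6], 0.67)] [array([589., 139.]), array([ 720., -288.])]
[ 551.9 -343.1] None 0.018 1
```

```bash
python3 -m inch '[[0.5,0,-25,0,0,0,0],[0.5,0.3,-35,0,0,0,0],[0,0,-30,0,0,0,0],[0,0,-18,0,0,0,0],[0,0,-5,0,0,0,0],[0,0,-1,0,0,0,0],[0,0,0,0,0,0,255],[0,0,0,0,0,0,255],[0,0,0,0,0,0,255],[0,0,0,0,0,0,255]]'
python3 -m inch '[[0,0,0,0,0,0,255],[0,0,10,0,0,0,255],[0,0,30,0,0,0,255],[0,0,35,0,0,0,255],[0,0,25,0,0,0,255],[0,0,10,0,0,0,255],[-4,-15,0,0,0,0,255],[-8,-27,0,0,0,0,255],[-13,-42,0,0,0,0,255],[-15,-50,0,0,0,0,255]]'
python3 -m inch '[[-16,-55,0,0,0,0,255],[-16,-55,0,0,0,0,255],[-16,-50,0,0,0,0,255],[-14,-43,0,0,0,0,255],[-8,-25,0,0,0,0,255],[-3,-9,-5,0,0,0,255],[0,0,-15,0,0,0,255],[0,0,-25,0,0,0,255],[0,0,-25,0,0,0,255],[0,0,-20,0,0,0,255]]'
python3 -m inch '[[0,0,-10,0,0,0,255],[0,0,-3,0,0,0,255],[0,0,0,0,0,0,255],[0,0,0,0,0,0,255],[0,0,0,0,0,0,255],[0,0,0,0,0,0,255],[0,0,0,0,0,0,255],[0,0,0,0,0,0,255],[0,0,0,0,0,0,255],[0,0,0,0,0,0,255]]'
```

```text
time: 17.0
tcp_pos: [575.9, 34.8, 52.2]
ee_rot: [3.141, -0.0, 0.004]
wrist_force: [-0.7, -1.1, 6.8]
width: 52.0
grip_force: 62.2
time: 18.25
tcp_pos: [533.0, -100.3, 158.9]
ee_rot: [-3.141, -0.002, 0.005]
wrist_force: [0.9, -1.1, -2.1]
width: 51.8
grip_force: 63.4
time: 19.5
tcp_pos: [461.2, -333.4, 68.3]
ee_rot: [-3.139, -0.002, 0.004]
wrist_force: [-1.4, -1.0, -1.9]
width: 52.2
grip_force: 63.4
time: 20.75
tcp_pos: [461.9, -336.1, 57.7]
ee_rot: [-3.142, 0.0, 0.0]
wrist_force: [0.5, 0.3, -1.7]
width: 51.9
grip_force: 63.4
```

Run:
```python
from fit import *
p,st=shot("wrist"); cv2.imwrite("pics/w3.png",p["color"][:,:,::-1])
t,_=shot("side"); cv2.imwrite("pics/s3.png",cv2.resize(t["color"][100:220,350:510,::-1],(800,600),interpolation=cv2.INTER_CUBIC))
```

```text
(no output)
```

View pics/w3.png

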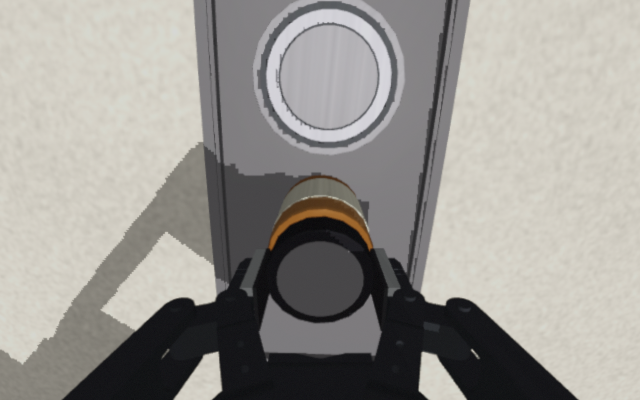

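View pics/s3.png

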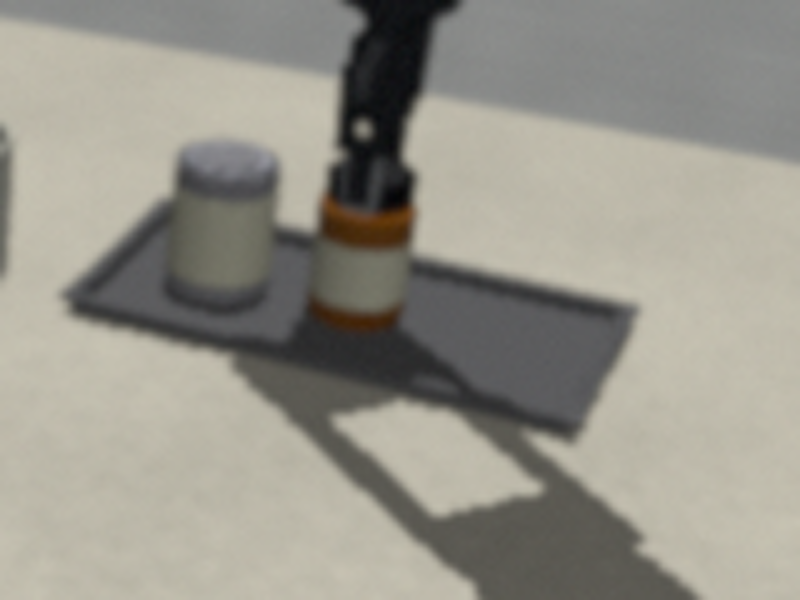

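The wrist view shows the jar cap at (320,280) between the pads. In the side crop the fingertips end near the top of the amber glass at (370,212). I check that against the kinematics.

Run:
```python
from fit import *
s,st=shot("side"); T=st["tcp_pos"]; print(T,st["time"])
f=lambda X:np.round((proj(s,X)-[350,100])*5)
for dz in (-14,0,5,20,40): print(dz,f(T+[0,27,dz]))
for z in (4,8,20,40): print("jar base front edge z",z,f([462,-336+30,z]), "top",f([462,-336,z+96]), "76:",f([462,-306,z+76]))
print("jar",fit([(s,st)],"jar",(462,-336),z0=4),fit([(s,st)],"jar",(462,-336),z0=40), "tin",fit([(s,st)],"tin",(552,-342),z0=4))
```

```text
[ 461.92806779 -336.06377497   57.67709732] 20.85
-14 [347. 272.]
0 [350. 251.]
5 [351. 244.]
20 [354. 221.]
40 [358. 191.]
jar base front edge z 4 [338. 332.] top [370. 171.] 76: [353. 220.]
jar base front edge z 8 [338. 326.] top [371. 165.] 76: [354. 214.]
jar base front edge z 20 [341. 309.] top [374. 147.] 76: [357. 195.]
jar base front edge z 40 [345. 279.] top [378. 116.] 76: [361. 164.]
jar (array([ 463.8, -341.8]), None, np.float64(0.221), 1) (array([ 449.2, -269.9]), None, np.float64(0.293), 1) tin (array([ 554.9, -340.1]), None, np.float64(0.1), 1)
```

Run:
```python
from fit import *
p,st=shot("wrist"); T=st["tcp_pos"]
for z in (-60,-40,-30,-19,-5,14): print("tool z",z,[np.round(proj(p,T+[x,s*26,-z],st)) for s in(1,-1) for x in (-11,11)])
for z in (100,104,110): print("cap top c",z,np.round(proj(p,[462,-336,z],st)), "edge x+",np.round(proj(p,[462+27,-336,z],st)), "r",np.round(proj(p,[462,-336-27,z],st)))
print(cam(p,st)[3])
cv2.imwrite("pics/w4.png",cv2.resize(p["color"][160:340,200:440,::-1],(800,600),interpolation=cv2.INTER_CUBIC))
```

```text
tool z -60 [array([259., 319.]), array([256., 277.]), array([376., 319.]), array([379., 277.])]
tool z -40 [array([267., 292.]), array([264., 253.]), array([369., 292.]), array([371., 253.])]
tool z -30 [array([270., 280.]), array([267., 244.]), array([366., 280.]), array([368., 244.])]
tool z -19 [array([273., 269.]), array([271., 235.]), array([363., 269.]), array([365., 235.])]
tool z -5 [array([276., 257.]), array([274., 224.]), array([360., 257.]), array([362., 224.])]
tool z 14 [array([280., 243.]), array([278., 213.]), array([356., 243.]), array([358., 213.])]
cap top c 100 [318. 276.] edge x+ [317. 225.] r [373. 275.]
cap top c 104 [317. 280.] edge x+ [317. 228.] r [374. 280.]
cap top c 110 [317. 288.] edge x+ [317. 234.] r [376. 288.]
[ 543.75539038 -337.07867444  225.24952108]
```

View pics/w4.png

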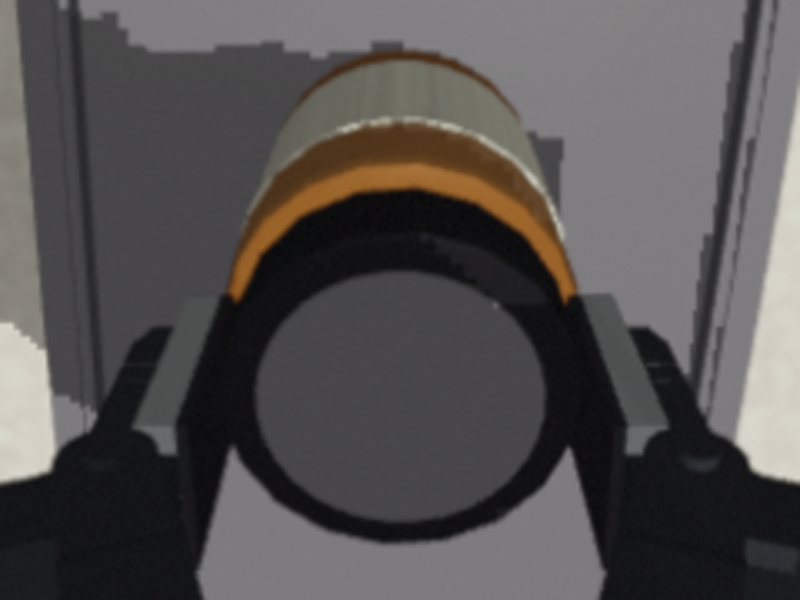

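The pads sit about 40 mm higher relative to the reported TCP than stated: the jar is held by its cap and the tip lies near tool z −30. I set the jar down and calibrate that with the open hand over the tape measure.

```bash
python3 -m inch '[[0,0,-1.5,0,0,0,255],[0,0,0,0,0,0,255],[0,0,0,0,0,0,0],[0,0,0,0,0,0,0],[0,0,0,0,0,0,0],[0,0,20,0,0,0,0],[0,0,40,0,0,0,0],[3,10,40,0,0,0,0],[8,40,10,0,0,0,0],[11,55,0,0,0,0,0]]'
python3 -m inch '[[11,55,0,0,0,0,0],[11,55,0,0,0,0,0],[11,55,0,0,0,0,0],[11,55,0,0,0,0,0],[11,55,0,0,0,0,0],[10,50,0,0,0,0,0],[7,35,0,0,0,0,0],[2,10,0,0,0,0,0],[0,3,0,0,0,0,0],[0,0,0,0,0,0,0]]'
python3 - <<'E'
from fit import *
w=shot("wrist","w5.png"); p,st=w; T=st["tcp_pos"]; print(st["time"],T,st["ee_rot"])
for pts in (box(-34,34,-17,17,66),box(-34,34,-20,20,66),MODEL["tapemeasure"]): print(*fit([w],"tapemeasure",(585,142),-.15,pts=pts))
print(fit([w],"jar",(462,-338),z0=4))
for z in (-60,-50,-40,-30,-20,-5,14): print("tool z",z,[np.round(proj(p,T+[x,s*42.7,-z],st)) for s in(1,-1) for x in (-11,11)])
q=cut_out(p,"screwbox")[0]
m=q["mask"].astype(np.uint8); c=max(cv2.findContours(m,0,2)[0],key=cv2.contourArea)
print(q["score"],[(u.tolist(),np.round(atz(p,u,50,st)[:2]).tolist()) for u in cv2.approxPolyDP(c,4,True)[:,0]])
E
```

```text
time: 22.35
tcp_pos: [485.4, -231.7, 168.0]
ee_rot: [3.139, -0.004, 0.006]
wrist_force: [0.3, -0.3, -0.1]
width: 85.3
grip_force: 0.0
time: 23.6
tcp_pos: [557.6, 140.9, 166.1]
ee_rot: [3.141, -0.001, -0.001]
wrist_force: [-0.2, 0.6, 0.9]
width: 85.2
grip_force: 0.0
23.6 [557.59686845 140.92907351 166.14182312] [ 3.14102970e+00 -1.49601854e-03 -7.35017335e-04]
[584.1 143.6] -0.151 0.119 1
[584.1 143.4] -0.102 0.174 1
[584.5 144. ] -0.154 0.121 1
(array([ 462., -338.]), None, np.float64(0.0), 0)
tool z -60 [array([222., 319.]), array([216., 277.]), array([413., 319.]), array([419., 276.])]
tool z -50 [array([229., 304.]), array([223., 264.]), array([407., 304.]), array([412., 264.])]
tool z -40 [array([234., 292.]), array([230., 253.]), array([401., 291.]), array([406., 253.])]
tool z -30 [array([239., 280.]), array([235., 244.]), array([397., 280.]), array([400., 244.])]
tool z -20 [array([244., 270.]), array([240., 235.]), array([393., 270.]), array([396., 235.])]
tool z -5 [array([249., 257.]), array([246., 224.]), array([387., 257.]), array([390., 224.])]
tool z 14 [array([255., 243.]), array([253., 213.]), array([381., 243.]), array([383., 213.])]
0.62 [([352, 42], [686.0, 112.0]), ([345, 107], [632.0, 117.0]), ([412, 114], [626.0, 55.0]), ([423, 51], [680.0, 50.0])]
```

View pics/w5.png

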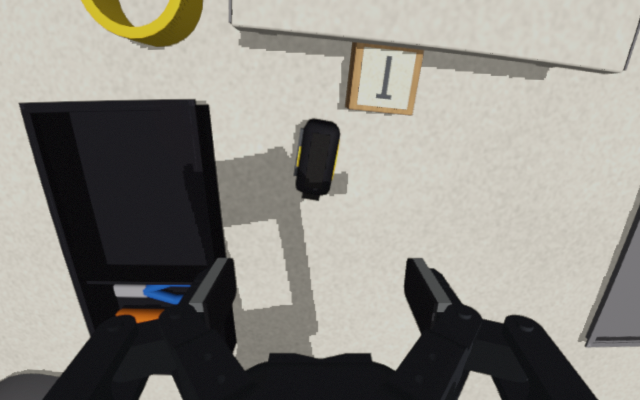

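The wrist view has the tape measure at (318,158), its axis leaning slightly, with the carton top corners at (352,42), (345,107), (412,114) and (423,51). The open tips appear at (233,260), which means tool z −43. I grip the tape measure low and set it on the tray.

```bash
python3 -m inch '[[13,1,-10,0,0,-0.075,0],[13.5,1.5,-30,0,0,-0.075,0],[0,0,-40,0,0,0,0],[0,0,-40,0,0,0,0],[0,0,-30,0,0,0,0],[0,0,-14,0,0,0,0],[0,0,-4,0,0,0,0],[0,0,0,0,0,0,0],[0,0,0,0,0,0,0],[0,0,0,0,0,0,0]]'
python3 -m inch '[[0,0,0,0,0,0,255],[0,0,0,0,0,0,255],[0,0,0,0,0,0,255],[0,0,0,0,0,0,255],[0,0,0,0,0,0,255],[0,0,0,0,0,0,255],[0,0,0,0,0,0,255],[0,0,0,0,0,0,255],[0,0,0,0,0,0,255],[0,0,0,0,0,0,255]]'
python3 - <<'E'
from h import *
p,st=shot("wrist"); cv2.imwrite("pics/w6.png",cv2.resize(p["color"][160:340,200:440,::-1],(800,600),interpolation=cv2.INTER_CUBIC))
T=st["tcp_pos"]; Rm=R.from_rotvec(st["ee_rot"]).as_matrix()
for z in (-45,-35,-25,-15): print(z,[(np.round((proj(p,T+Rm@[11,s*18,z],st)-[200,160])*10/3)) for s in(1,-1)])
E
```

```text
time: 25.15
tcp_pos: [585.2, 144.6, -0.7]
ee_rot: [-3.132, 0.236, -0.003]
wrist_force: [-0.6, -0.2, 0.2]
width: 85.3
grip_force: 0.0
time: 26.4
tcp_pos: [584.6, 144.4, -1.5]
ee_rot: [3.133, -0.236, 0.001]
wrist_force: [-0.2, -1.4, 5.2]
width: 33.4
grip_force: 59.9
-45 [array([519., 330.]), array([263., 330.])]
-35 [array([511., 296.]), array([271., 296.])]
-25 [array([505., 266.]), array([279., 266.])]
-15 [array([499., 239.]), array([286., 239.])]
```

View pics/w6.png

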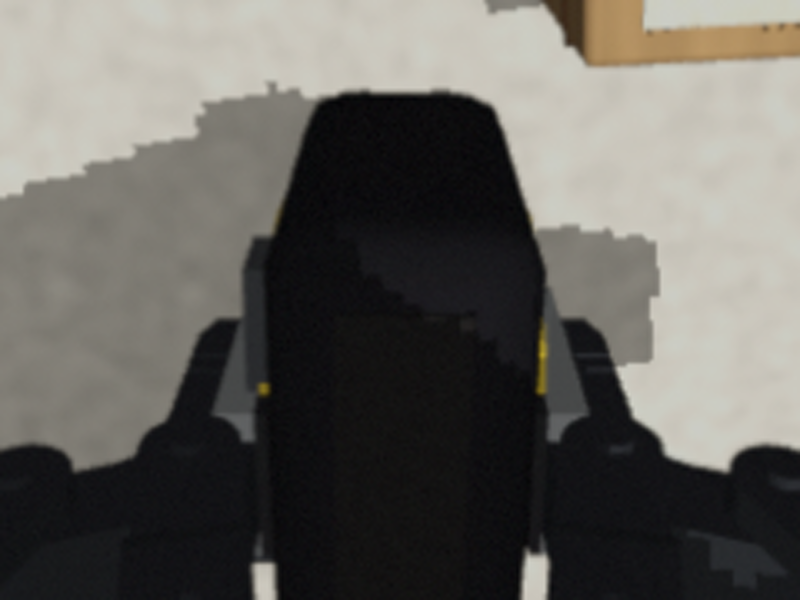

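```bash
python3 -m inch '[[0,0,10,0,0,0,255],[0,0,30,0,0,0,255],[0,0,35,0,0,0,255],[0,0,30,0,0,0,255],[-4,-9,10,0,0,0,255],[-10,-23,0,0,0,0,255],[-18,-40,0,0,0,0,255],[-22,-50,0,0,0,0,255],[-24,-55,0,0,0,0,255],[-24,-55,0,0,0,0,255]]'
python3 -m inch '[[-24,-55,0,0,0,0,255],[-24,-55,0,0,0,0,255],[-23,-50,0,0,0,0,255],[-20,-45,0,0,0,0,255],[-13,-29,0,0,0,0,255],[-6,-11,0,0,0,0,255],[-2,-3,-5,0,0,0,255],[0,0,-15,0,0,0,255],[0,0,-30,0,0,0,255],[0,0,-30,0,0,0,255]]'
python3 -m inch '[[0,0,-20,0,0,0,255],[0,0,-8,0,0,0,255],[0,0,-2,0,0,0,255],[0,0,0,0,0,0,255],[0,0,0,0,0,0,255],[0,0,0,0,0,0,255],[0,0,0,0,0,0,255],[0,0,0,0,0,0,255],[0,0,0,0,0,0,255],[0,0,0,0,0,0,255]]'
```

```text
time: 27.7
tcp_pos: [478.5, -89.6, 111.4]
ee_rot: [-3.133, 0.236, 0.007]
wrist_force: [1.5, 0.2, -1.5]
width: 33.5
grip_force: 59.8
time: 28.95
tcp_pos: [370.4, -333.9, 32.1]
ee_rot: [-3.132, 0.233, 0.001]
wrist_force: [-0.0, 0.3, -2.8]
width: 34.1
grip_force: 59.9
time: 30.2
tcp_pos: [370.4, -335.6, 3.2]
ee_rot: [-3.133, 0.236, 0.0]
wrist_force: [-0.7, 0.0, -3.1]
width: 33.6
grip_force: 59.9
```

```bash
python3 -m inch '[[0,0,-0.7,0,0,0,255],[0,0,0,0,0,0,255],[0,0,0,0,0,0,0],[0,0,0,0,0,0,0],[0,0,0,0,0,0,0],[0,0,20,0,0,0,0],[0,0,40,0,0,0,0],[10,15,40,0,0,0.025,0],[25,36,10,0,0,0.03,0],[33,47,5,0,0,0,0]]'
python3 -m inch '[[34,49,0,0,0,0,0],[34,49,0,0,0,0,0],[34,49,0,0,0,0,0],[34,49,0,0,0,0,0],[33,47,0,0,0,0,0],[28,40,0,0,0,0,0],[17,26,0,0,0,0,0],[6,9,0,0,0,0,0],[0,0,0,0,0,0,0],[0,0,0,0,0,0,0]]'
python3 - <<'E'
from h import *
p,st=shot("wrist","w7.png"); print(st["time"],st["tcp_pos"],st["ee_rot"])
q=cut_out(p,"screwbox")[0]
m=q["mask"].astype(np.uint8); c=max(cv2.findContours(m,0,2)[0],key=cv2.contourArea)
print(q["score"],[(u.tolist(),np.round(atz(p,u,50,st)[:2]).tolist()) for u in cv2.approxPolyDP(c,3,True)[:,0]])
for q in cut_out(p,"riser")[:1]:
    m=q["mask"].astype(np.uint8); c=max(cv2.findContours(m,0,2)[0],key=cv2.contourArea)
    print(q["score"],[(u.tolist(),np.round(atz(p,u,80,st)[:2]).tolist()) for u in cv2.approxPolyDP(c,4,True)[:,0]])
E
```

```text
time: 31.45
tcp_pos: [439.6, -237.9, 119.0]
ee_rot: [3.136, -0.153, 0.004]
wrist_force: [0.0, -0.8, 0.2]
width: 85.0
grip_force: 0.0
time: 32.7
tcp_pos: [657.4, 79.1, 117.4]
ee_rot: [3.137, -0.151, -0.002]
wrist_force: [-0.4, -0.2, -0.0]
width: 85.5
grip_force: 0.0
32.7 [657.40574862  79.09602958 117.38596769] [ 3.13729912e+00 -1.51020118e-01 -1.86797591e-03]
0.7 [([351, 185], [669.0, 51.0]), ([282, 185], [675.0, 107.0]), ([281, 233], [632.0, 114.0]), ([349, 233], [626.0, 55.0])]
0.59 [([99, 0], [811.0, 199.0]), ([133, 180], [697.0, 210.0]), ([152, 185], [692.0, 197.0]), ([570, 183], [665.0, -108.0]), ([577, 179], [667.0, -113.0]), ([620, 1], [782.0, -123.0])]
```

View pics/w7.png

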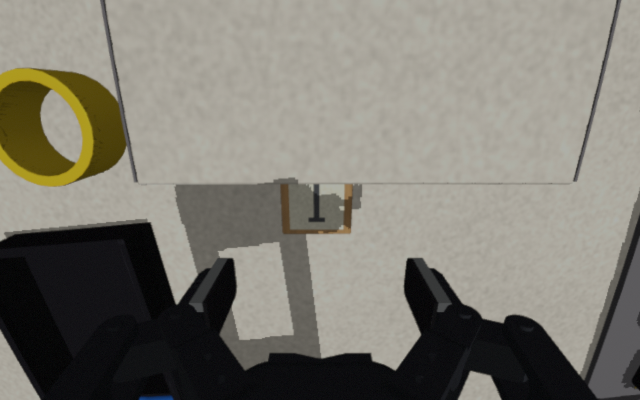

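The carton's front edge shows at row 233 (columns 281–349) and the riser edge at row 184. I go down astride the front end, grip, then pull.

```bash
python3 -m inch '[[0,1.3,-10,0,0,0,0],[0,1.4,-25,0,0,0,0],[0,0,-35,0,0,0,0],[0,0,-30,0,0,0,0],[0,0,-20,0,0,0,0],[0,0,-10,0,0,0,0],[0,0,-3,0,0,0,0],[0,0,0,0,0,0,0],[0,0,0,0,0,0,0],[0,0,0,0,0,0,255]]'
python3 -m inch '[[0,0,0,0,0,0,255],[0,0,0,0,0,0,255],[0,0,0,0,0,0,255],[0,0,0,0,0,0,255],[0,0,0,0,0,0,255],[0,0,0,0,0,0,255],[0,0,0,0,0,0,255],[0,0,0,0,0,0,255],[0,0,0,0,0,0,255],[0,0,0,0,0,0,255]]'
```

```text
time: 34.1
tcp_pos: [659.0, 83.2, -14.7]
ee_rot: [-3.138, 0.149, -0.002]
wrist_force: [0.1, -0.2, -0.4]
width: 70.1
grip_force: 0.0
time: 35.35
tcp_pos: [659.0, 83.0, -14.5]
ee_rot: [3.138, -0.15, 0.002]
wrist_force: [-0.2, -0.4, 6.2]
width: 59.6
grip_force: 66.4
```

```bash
python3 -m inch '[[-4,0.4,0,0,0,0,255],[-8,0.8,0,0,0,0,255],[-12,1.1,0,0,0,0,255],[-15,1.4,0,0,0,0,255],[-18,1.7,0,0,0,0,255],[-18,1.7,0,0,0,0,255],[-18,1.7,0,0,0,0,255],[-16,1.5,0,0,0,0,255],[-12,1.1,0,0,0,0,255],[-6,0.6,0,0,0,0,255]]'
python3 -m inch '[[0,0,0,0,0,0,255],[0,0,0,0,0,0,255],[0,0,0,0,0,0,0],[0,0,0,0,0,0,0],[0,0,0,0,0,0,0],[0,0,20,0,0,0,0],[0,0,40,0,0,0,0],[0,0,40,0,0,0,0],[0,0,15,0,0,0,0],[0,0,0,0,0,0,0]]'
python3 - <<'E'
from h import *
p,st=shot("wrist","w8.png"); print(st["time"],st["tcp_pos"],st["ee_rot"])
q=cut_out(p,"screwbox")[0]
m=q["mask"].astype(np.uint8); c=max(cv2.findContours(m,0,2)[0],key=cv2.contourArea)
print(q["score"],[(u.tolist(),np.round(atz(p,u,50,st)[:2]).tolist()) for u in cv2.approxPolyDP(c,3,True)[:,0]])
E
```

```text
time: 36.6
tcp_pos: [533.4, 95.4, -14.5]
ee_rot: [-3.138, 0.149, -0.008]
wrist_force: [5.3, -0.9, 4.8]
width: 59.3
grip_force: 66.6
time: 37.85
tcp_pos: [531.9, 95.2, 100.1]
ee_rot: [-3.138, 0.15, -0.003]
wrist_force: [-0.6, 0.2, -0.8]
width: 85.8
grip_force: 0.0
37.85 [531.86480679  95.16094562 100.07609844] [-3.13774234e+00  1.49637178e-01 -2.64606747e-03]
0.63 [([279, 39], [654.0, 109.0]), ([276, 46], [650.0, 112.0]), ([283, 242], [506.0, 126.0]), ([352, 243], [500.0, 71.0]), ([357, 235], [507.0, 66.0]), ([364, 42], [647.0, 54.0])]
```

```bash
python3 -m inch '[[10,-1,0,0,0,0,0],[20,-2,0,0,0,0,0],[12,-1.2,-20,0,0,0,0],[3,-0.2,-35,0,0,0,0],[0,0,-30,0,0,0,0],[0,0,-20,0,0,0,0],[0,0,-8,0,0,0,0],[0,0,-2,0,0,0,0],[0,0,0,0,0,0,255],[0,0,0,0,0,0,255]]'
python3 -m inch '[[0,0,0,0,0,0,255],[0,0,0,0,0,0,255],[0,0,0,0,0,0,255],[0,0,0,0,0,0,255],[0,0,5,0,0,0,255],[0,0,10,0,0,0,255],[0,0,25,0,0,0,255],[0,0,25,0,0,0,255],[0,0,20,0,0,0,255],[0,0,5,0,0,0,255]]'
```

```text
time: 39.2
tcp_pos: [577.4, 90.9, -14.4]
ee_rot: [-3.138, 0.15, -0.003]
wrist_force: [0.1, 0.1, -4.3]
width: 59.3
grip_force: 66.3
time: 40.45
tcp_pos: [577.1, 90.8, 75.9]
ee_rot: [-3.138, 0.15, -0.004]
wrist_force: [0.5, -0.2, -4.6]
width: 59.2
grip_force: 66.4
```

```bash
python3 -m inch '[[-3,15,0,0,0,0.02,255],[-5,30,0,0,0,0.03,255],[-7,42,0,0,0,0.03,255],[-7,45,0,0,0,0,255],[-7,45,0,0,0,0,255],[-6,35,0,0,0,0,255],[-4,24,0,0,0,0,255],[-2,10,0,0,0,0,255],[0,2,0,0,0,0,255],[0,0,0,0,0,0,255]]'
python3 - <<'E'
from h import *
p,st=shot("wrist","w9.png"); print(st["time"],st["tcp_pos"],st["ee_rot"])
for n,v in (("w",(p,st)),("s",shot("side"))):
  for o,z in (("tooltray",52),("screwbox",140)):
    for q in cut_out(v[0],o)[:1]:
        m=q["mask"].astype(np.uint8); c=max(cv2.findContours(m,0,2)[0],key=cv2.contourArea)
        print(n,o,q["score"],[(u.tolist(),np.round(atz(v[0],u,z,v[1])[:2]).tolist()) for u in cv2.approxPolyDP(c,3,True)[:,0]])
E
```

```text
time: 41.7
tcp_pos: [535.6, 337.6, 74.3]
ee_rot: [3.141, -0.025, -0.001]
wrist_force: [-0.2, -0.8, -5.2]
width: 59.3
grip_force: 66.4
41.7 [535.57024024 337.63056385  74.34733263] [ 3.14069596e+00 -2.50937596e-02 -5.08043520e-04]
w tooltray 0.96 [([456, 57], [640.0, 255.0]), ([171, 61], [641.0, 423.0]), ([173, 96], [621.0, 425.0]), ([206, 295], [477.0, 425.0]), ([216, 291], [481.0, 416.0]), ([230, 265], [503.0, 403.0]), ([245, 256], [511.0, 391.0]), ([234, 126], [602.0, 389.0]), ([244, 118], [607.0, 382.0]), ([261, 115], [609.0, 372.0]), ([377, 115], [607.0, 300.0]), ([408, 125], [601.0, 280.0]), ([396, 258], [507.0, 282.0]), ([411, 267], [499.0, 270.0]), ([421, 289], [480.0, 261.0]), ([428, 292], [477.0, 255.0])]
w screwbox 0.63 [([400, 120], [610.0, 309.0]), ([366, 115], [612.0, 320.0]), ([260, 116], [612.0, 355.0]), ([236, 125], [610.0, 364.0]), ([252, 334], [522.0, 366.0]), ([262, 360], [507.0, 363.0]), ([271, 352], [512.0, 359.0]), ([295, 352], [511.0, 348.0]), ([316, 358], [508.0, 339.0]), ([369, 352], [511.0, 315.0]), ([374, 360], [506.0, 313.0]), ([378, 359], [507.0, 311.0]), ([387, 336], [520.0, 308.0]), ([408, 126], [608.0, 306.0])]
s tooltray 0.78 [([225, 280], [642.0, 424.0]), ([232, 299], [600.0, 459.0]), ([385, 360], [307.0, 461.0]), ([420, 283], [306.0, 261.0]), ([342, 256], [472.0, 255.0]), ([320, 277], [484.0, 333.0]), ([256, 253], [635.0, 327.0])]
s screwbox 0.96 [([253, 232], [609.0, 367.0]), ([255, 252], [572.0, 416.0]), ([320, 276], [443.0, 420.0]), ([337, 258], [437.0, 365.0]), ([337, 238], [461.0, 312.0]), ([298, 226], [543.0, 311.0]), ([293, 236], [536.0, 344.0]), ([290, 262], [504.0, 411.0]), ([271, 243], [561.0, 381.0]), ([271, 217], [605.0, 309.0])]
```

View pics/w9.png

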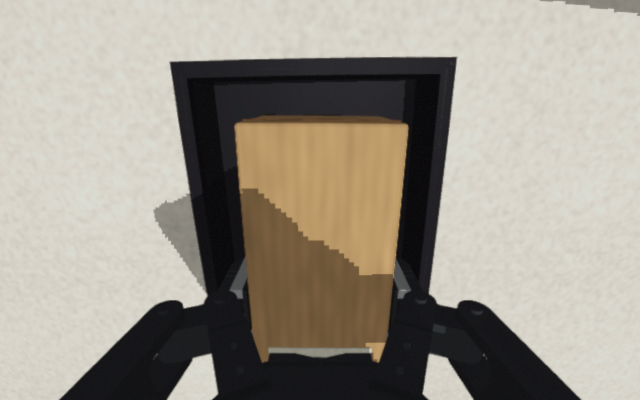

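The carton hangs level at (322,240), centred between the tray walls at columns 190 and 430, with its rear end at row 120 and the far wall at row 75. I lower it.

```bash
python3 -m inch '[[0.5,1,-10,0,0,0,255],[0,0,-20,0,0,0,255],[0,0,-20,0,0,0,255],[0,0,-17,0,0,0,255],[0,0,-10,0,0,0,255],[0,0,-5,0,0,0,255],[0,0,-1.5,0,0,0,255],[0,0,0,0,0,0,255],[0,0,0,0,0,0,255],[0,0,0,0,0,0,255]]'
```

```text
time: 43.25
tcp_pos: [536.2, 339.9, -8.5]
ee_rot: [-3.141, 0.024, -0.001]
wrist_force: [0.0, -0.3, -4.5]
width: 59.3
grip_force: 66.4
```

```bash
python3 -m inch '[[0,0,-1.5,0,0,0,255],[0,0,0,0,0,0,255],[0,0,0,0,0,0,0],[0,0,0,0,0,0,0],[0,0,0,0,0,0,0],[0,0,20,0,0,0,0],[0,0,40,0,0,0,0],[0,0,40,0,0,0,0],[0,0,25,0,0,0,0],[0,-15,5,0,0,0,0]]'
python3 - <<'E'
from h import *
p,st=shot("wrist","w10.png"); print(st["time"],st["tcp_pos"])
q=cut_out(p,"screwbox")[0]
m=q["mask"].astype(np.uint8); c=max(cv2.findContours(m,0,2)[0],key=cv2.contourArea)
print(q["score"],[(u.tolist(),np.round(atz(p,u,54,st)[:2]).tolist()) for u in cv2.approxPolyDP(c,3,True)[:,0]])
E
python3 -m inch '[[-3,-35,0,0,0,-0.044,0],[-5,-50,0,0,0,-0.045,0],[-6,-55,0,0,0,-0.045,0],[-6,-55,0,0,0,0,0],[-6,-55,0,0,0,0,0],[-8,-55,0,0,0,0,0],[-12,-55,0,0,0,0,0],[-18,-55,0,0,0,0,0],[-18,-50,0,0,0,0,0],[-18,-50,0,0,0,0,0]]'
python3 -m inch '[[-18,-48,0,0,0,0,0],[-18,-44,0,0,0,0,0],[-15,-30,0,0,0,0,0],[-10,-18,0,0,0,0,0],[-5,-6,0,0,0,0,0],[0,0,0,0,0,0,0],[0,0,0,0,0,0,0],[0,0,0,0,0,0,0],[0,0,0,0,0,0,0],[0,0,0,0,0,0,0]]'
```

```text
time: 44.5
tcp_pos: [537.5, 325.8, 121.9]
ee_rot: [-3.139, 0.022, -0.007]
wrist_force: [-0.6, -0.6, -0.3]
width: 85.7
grip_force: 0.0
44.5 [537.48696178 325.79172195 121.88943195]
0.66 [([266, 112], [611.0, 365.0]), ([272, 279], [463.0, 370.0]), ([334, 281], [460.0, 313.0]), ([341, 113], [609.0, 308.0])]
time: 45.85
tcp_pos: [433.8, -191.4, 118.0]
ee_rot: [-3.131, 0.235, 0.004]
wrist_force: [1.4, -0.7, 0.4]
width: 85.3
grip_force: 0.0
time: 47.1
tcp_pos: [370.2, -336.0, 119.6]
ee_rot: [3.133, -0.233, 0.0]
wrist_force: [0.7, 0.2, 1.2]
width: 85.7
grip_force: 0.0
```

View pics/w10.png

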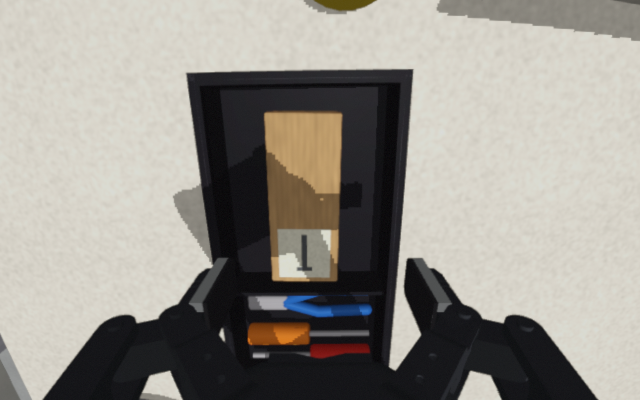

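The carton lies flat, label up, at (305,195) inside the large compartment, with the cross wall at row 293 and the far wall at row 85. Now I return the tape measure.

```bash
python3 -m inch '[[0.2,0.4,-20,0,0,0,0],[0,0,-35,0,0,0,0],[0,0,-30,0,0,0,0],[0,0,-20,0,0,0,0],[0,0,-9,0,0,0,0],[0,0,-3,0,0,0,0],[0,0,0,0,0,0,0],[0,0,0,0,0,0,255],[0,0,0,0,0,0,255],[0,0,0,0,0,0,255]]'
python3 -m inch '[[0,0,0,0,0,0,255],[0,0,0,0,0,0,255],[0,0,0,0,0,0,255],[0,0,0,0,0,0,255],[0,0,10,0,0,0,255],[0,0,30,0,0,0,255],[0,0,35,0,0,0,255],[0,0,30,0,0,0,255],[5,11,5,0,0,0,255],[12,27,0,0,0,0,255]]'
python3 -m inch '[[18,41,0,0,0,0,255],[22,50,0,0,0,0,255],[24,53,0,0,0,0,255],[24,53,0,0,0,0,255],[24,53,0,0,0,0,255],[24,53,0,0,0,0,255],[22,50,0,0,0,0,255],[20,44,0,0,0,0,255],[12,27,0,0,0,0,255],[6,13,0,0,0,0,255]]'
python3 -m inch '[[2,4,0,0,0,0,255],[0,0,0,0,0,0,255],[0,0,-10,0,0,0,255],[0,0,-25,0,0,0,255],[0,0,-25,0,0,0,255],[0,0,-15,0,0,0,255],[0,0,-5,0,0,0,255],[0,0,0,0,0,0,255],[0,0,0,0,0,0,255],[0,0,0,0,0,0,255]]'
```

```text
time: 48.35
tcp_pos: [370.4, -336.0, 3.0]
ee_rot: [3.132, -0.234, 0.001]
wrist_force: [-3.3, 2.1, 12.4]
width: 33.5
grip_force: 58.4
time: 49.6
tcp_pos: [387.2, -297.6, 112.4]
ee_rot: [3.132, -0.237, 0.001]
wrist_force: [0.4, 0.1, -2.9]
width: 33.5
grip_force: 60.1
time: 50.85
tcp_pos: [582.0, 141.2, 110.7]
ee_rot: [3.133, -0.231, -0.005]
wrist_force: [-0.8, -0.0, -3.1]
width: 33.2
grip_force: 60.1
time: 52.1
tcp_pos: [585.8, 143.3, 33.4]
ee_rot: [-3.132, 0.234, -0.003]
wrist_force: [-0.2, -0.3, -1.9]
width: 33.6
grip_force: 60.1
```

```bash
python3 -m inch '[[-1.2,0.9,-10,0,0,0,255],[0,0,-15,0,0,0,255],[0,0,-6,0,0,0,255],[0,0,-2,0,0,0,255],[0,0,0,0,0,0,255],[0,0,0,0,0,0,255],[0,0,0,0,0,0,255],[0,0,0,0,0,0,255],[0,0,0,0,0,0,255],[0,0,0,0,0,0,255]]'
```

```text
time: 53.35
tcp_pos: [584.0, 144.0, -0.5]
ee_rot: [-3.133, 0.234, 0.0]
wrist_force: [-0.6, -0.3, -3.0]
width: 33.4
grip_force: 60.1
```

```bash
python3 -m inch '[[0.5,0.2,-1,0,0,0,255],[0,0,0,0,0,0,255],[0,0,0,0,0,0,0],[0,0,0,0,0,0,0],[0,0,0,0,0,0,0],[0,0,20,0,0,0,0],[0,0,50,0,0,0,0],[0,0,50,0,0,0.05,0],[-4,-15,30,0,0,0.05,0],[-9,-35,15,0,0,0.05,0]]'
python3 -m inch '[[-13,-50,0,0,0,0,0],[-14,-55,0,0,0,0,0],[-14,-55,0,0,0,0,0],[-14,-55,0,0,0,0,0],[-14,-55,0,0,0,0,0],[-14,-55,0,0,0,0,0],[-12,-45,0,0,0,0,0],[-9,-35,0,0,0,0,0],[-5,-20,0,0,0,0,0],[-1,-5,0,0,0,0,0]]'
python3 -m inch '[[0,0,0,0,0,0,0],[0,0,0,0,0,0,0],[0,0,0,0,0,0,0],[0,0,0,0,0,0,0],[0,0,0,0,0,0,0],[0,0,0,0,0,0,0],[0,0,0,0,0,0,0],[0,0,0,0,0,0,0],[0,0,0,0,0,0,0],[0,0,0,0,0,0,0]]'
python3 - <<'E'
from fit import *
w=shot("wrist"); s=shot("side"); print(w[1]["tcp_pos"],w[1]["ee_rot"])
print(fit([w],"jar",(462,-337),z0=4),fit([w],"tin",(553,-341),z0=4))
print(fit([w],"tapemeasure",(584,143),-.15),fit([s],"tapemeasure",(584,143),-.15))
E
```

```text
time: 54.6
tcp_pos: [573.2, 95.0, 166.0]
ee_rot: [-3.141, -0.007, -0.008]
wrist_force: [0.2, -0.6, -0.9]
width: 85.5
grip_force: 0.0
time: 55.85
tcp_pos: [461.3, -336.4, 163.4]
ee_rot: [-3.141, 0.001, -0.0]
wrist_force: [0.9, 1.0, -0.2]
width: 85.1
grip_force: 0.0
time: 57.1
tcp_pos: [461.4, -335.8, 163.5]
ee_rot: [-3.142, -0.001, 0.0]
wrist_force: [0.2, 1.2, 0.0]
width: 85.6
grip_force: 0.0
[ 461.4128321  -335.79840684  163.47532289] [-3.14154501e+00 -1.14936357e-03  6.96637143e-05]
(array([ 461.9, -337.6]), None, np.float64(0.046), 1) (array([ 551.7, -341. ]), None, np.float64(0.017), 1)
(array([584., 143.]), np.float64(-0.15), np.float64(0.0), 0) (array([588.7, 136.7]), np.float64(-0.504), np.float64(0.188), 1)
```

```bash
python3 -m inch '[[0.5,-0.3,-20,0,0,0,0],[0,0,-35,0,0,0,0],[0,0,-30,0,0,0,0],[0,0,-16,0,0,0,0],[0,0,-5,0,0,0,0],[0,0,-1,0,0,0,0],[0,0,0,0,0,0,0],[0,0,0,0,0,0,255],[0,0,0,0,0,0,255],[0,0,0,0,0,0,255]]'
python3 -m inch '[[0,0,0,0,0,0,255],[0,0,0,0,0,0,255],[0,0,10,0,0,0,255],[0,0,30,0,0,0,255],[0,0,35,0,0,0,255],[0,0,25,0,0,0,255],[3,10,5,0,0,0,255],[8,25,0,0,0,0,255],[13,42,0,0,0,0,255],[15,50,0,0,0,0,255]]'
python3 -m inch '[[16,52,0,0,0,0,255],[16,52,0,0,0,0,255],[16,50,0,0,0,0,255],[13,42,0,0,0,0,255],[9,29,0,0,0,0,255],[4,14,0,0,0,0,255],[1,4,0,0,0,0,255],[0,0,-10,0,0,0,255],[0,0,-25,0,0,0,255],[0,0,-25,0,0,0,255]]'
python3 -m inch '[[0,0,-15,0,0,0,255],[0,0,-5,0,0,0,255],[0,0,0,0,0,0,255],[0,0,0,0,0,0,255],[0,0,0,0,0,0,255],[0,0,0,0,0,0,255],[0,0,0,0,0,0,255],[0,0,0,0,0,0,255],[0,0,0,0,0,0,255],[0,0,0,0,0,0,255]]'
```

```text
time: 58.65
tcp_pos: [462.5, -336.6, 57.7]
ee_rot: [3.14, 0.001, 0.002]
wrist_force: [-1.1, -0.5, 5.0]
width: 51.6
grip_force: 61.9
time: 59.9
tcp_pos: [500.3, -207.3, 160.2]
ee_rot: [-3.14, 0.001, 0.003]
wrist_force: [0.2, 0.5, -1.9]
width: 51.9
grip_force: 63.4
time: 61.15
tcp_pos: [575.4, 32.4, 100.5]
ee_rot: [3.141, -0.001, -0.0]
wrist_force: [0.1, 0.3, -2.9]
width: 51.8
grip_force: 63.4
time: 62.4
tcp_pos: [575.9, 33.9, 81.5]
ee_rot: [-3.142, -0.001, 0.0]
wrist_force: [0.7, -1.2, -2.4]
width: 51.5
grip_force: 63.4
```

```bash
python3 -m inch '[[0.3,0.4,-8,0,0,0,255],[0,0,-12,0,0,0,255],[0,0,-6,0,0,0,255],[0,0,-1.8,0,0,0,255],[0,0,0,0,0,0,255],[0,0,0,0,0,0,255],[0,0,0,0,0,0,255],[0,0,0,0,0,0,255],[0,0,0,0,0,0,255],[0,0,0,0,0,0,255]]'; python3 -c "
from h import *
import numpy as np
print(np.mean([observe()['wrist_force'] for _ in range(9)],0))"
```

```text
time: 63.65
tcp_pos: [576.1, 34.3, 53.9]
ee_rot: [3.142, 0.001, -0.0]
wrist_force: [-2.9, -1.0, 5.3]
width: 51.8
grip_force: 64.1
[-2.90533445 -1.04759835  5.28151599]
```

```bash
python3 -m inch '[[0,0,0,0,0,0,0],[0,0,0,0,0,0,0],[0,0,0,0,0,0,0],[0,0,20,0,0,0,0],[0,0,45,0,0,0,0],[0,-10,45,0,0,0,0],[-2,-30,0,0,0,0,0],[-3,-50,0,0,0,0,0],[-3,-55,0,0,0,0,0],[-3,-55,0,0,0,0,0]]'
python3 -m inch '[[-3,-55,0,0,0,0,0],[-3,-50,0,0,0,0,0],[-3,-40,0,0,0,0,0],[-2,-22,0,0,0,0,0],[-1,-7,0,0,0,0,0],[0,0,0,0,0,0,0],[0,0,0,0,0,0,0],[0,0,0,0,0,0,0],[0,0,0,0,0,0,0],[0,0,0,0,0,0,0]]'
```

```text
time: 64.9
tcp_pos: [565.3, -167.1, 163.8]
ee_rot: [3.141, 0.002, 0.001]
wrist_force: [0.9, 0.1, -0.3]
width: 85.4
grip_force: 0.0
time: 66.15
tcp_pos: [553.4, -339.3, 163.8]
ee_rot: [3.142, 0.002, 0.0]
wrist_force: [-0.6, -0.6, -0.7]
width: 85.2
grip_force: 0.0
```

```bash
python3 -m inch '[[0,-1,-20,0,0,0,0],[0,0,-35,0,0,0,0],[0,0,-30,0,0,0,0],[0,0,-20,0,0,0,0],[0,0,-7,0,0,0,0],[0,0,-1.5,0,0,0,0],[0,0,0,0,0,0,0],[0,0,0,0,0,0,255],[0,0,0,0,0,0,255],[0,0,0,0,0,0,255]]'
python3 -m inch '[[0,0,0,0,0,0,255],[0,0,0,0,0,0,255],[0,0,10,0,0,0,255],[0,0,30,0,0,0,255],[0,0,35,0,0,0,255],[0,0,30,0,0,0,255],[-1,12,5,0,0,0,255],[-3,30,0,0,0,0,255],[-4,45,0,0,0,0,255],[-5,52,0,0,0,0,255]]'
python3 -m inch '[[-6,55,0,0,0,0,255],[-6,55,0,0,0,0,255],[-5,53,0,0,0,0,255],[-5,48,0,0,0,0,255],[-4,40,0,0,0,0,255],[-2,25,0,0,0,0,255],[-1,12,0,0,0,0,255],[0,3,0,0,0,0,255],[0,0,-10,0,0,0,255],[0,0,-20,0,0,0,255]]'
python3 -m inch '[[0,0,-25,0,0,0,255],[0,0,-15,0,0,0,255],[0,0,-5,0,0,0,255],[0,0,0,0,0,0,255],[0,0,0,0,0,0,255],[0,0,0,0,0,0,255],[0,0,0,0,0,0,255],[0,0,0,0,0,0,255],[0,0,0,0,0,0,255],[0,0,0,0,0,0,255]]'
```

```text
time: 67.4
tcp_pos: [554.0, -340.8, 52.0]
ee_rot: [3.141, 0.001, 0.003]
wrist_force: [-1.0, 1.6, 5.4]
width: 63.1
grip_force: 64.1
time: 68.65
tcp_pos: [538.8, -199.7, 158.7]
ee_rot: [-3.14, 0.001, 0.004]
wrist_force: [0.8, 0.2, -3.2]
width: 63.0
grip_force: 66.5
time: 69.9
tcp_pos: [512.1, 88.4, 130.0]
ee_rot: [3.141, -0.001, 0.003]
wrist_force: [1.2, -0.4, -2.6]
width: 62.8
grip_force: 66.5
time: 71.15
tcp_pos: [511.2, 89.3, 85.2]
ee_rot: [3.142, 0.001, -0.0]
wrist_force: [-0.3, 0.5, -1.5]
width: 62.9
grip_force: 66.5
```

```bash
python3 -m inch '[[0,0.4,-10,0,0,0,255],[0,0,-15,0,0,0,255],[0,0,-9,0,0,0,255],[0,0,-3.2,0,0,0,255],[0,0,0,0,0,0,255],[0,0,0,0,0,0,255],[0,0,0,0,0,0,255],[0,0,0,0,0,0,255],[0,0,0,0,0,0,255],[0,0,0,0,0,0,255]]'
```

```text
time: 72.4
tcp_pos: [510.9, 89.7, 48.3]
ee_rot: [3.142, 0.001, -0.001]
wrist_force: [-1.9, 1.0, 4.7]
width: 62.9
grip_force: 67.2
```

```bash
python3 -m inch '[[0,0,0,0,0,0,0],[0,0,0,0,0,0,0],[0,0,0,0,0,0,0],[0,0,20,0,0,0,0],[0,0,45,0,0,0,0],[0,0,40,0,0,0,0],[-9,0.7,15,0,0,0,0],[-10,0.7,5,0,0,0,0],[-9,0.7,1,0,0,0,0],[0,0,0,0,0,0,0]]'
python3 - <<'E'
from fit import *
observe(); shot("top")
w=shot("wrist"); p,st=w; print(st["time"],st["tcp_pos"])
for n,x0,yaw in [("tin",(510,90),None),("jar",(577,36),None),("tapemeasure",(585,142),-.1)]:
    print(n,*fit([w],n,x0,yaw),[np.round(atz(p,q["uv"],0,st)[:2]) for q in place_of(p,n)[:1]])
b=cv2.imread("pics/w2.png"); c=p["color"][:,:,::-1]
cv2.imwrite("pics/cmp.png",cv2.resize(np.hstack([b[0:220,220:450],c[0:220,220:450]]),(800,383)))
# shift per object by template matching between pictures
g=[cv2.cvtColor(np.ascontiguousarray(i),cv2.COLOR_BGR2GRAY) for i in (b,c)]
for n,(u,v) in {"tin":(321,163),"jar":(390,85),"tape":(265,75)}.items():
    t=g[0][v-42:v+42,u-42:u+42]; r=cv2.matchTemplate(g[1][max(v-55,0):v+55,u-55:u+55],t,cv2.TM_CCOEFF_NORMED); _,s,_,l=cv2.minMaxLoc(r); print(n,s,l[0]-13,l[1]-(v-42-max(v-55,0)))
E
```

```text
time: 73.65
tcp_pos: [481.0, 91.8, 172.7]
ee_rot: [3.141, 0.002, -0.005]
wrist_force: [-0.2, 0.2, 0.1]
width: 85.4
grip_force: 0.0
73.7 [481.966374    91.80035878 172.86723668]
tin [510.  90.] None 0.047 1 [array([510.,  91.])]
jar [574.5  33.1] None 0.041 1 [array([577.,  34.])]
tapemeasure [583.1 142.7] -0.114 0.142 1 [array([586., 139.])]
tin 0.9746028780937195 0 -2
jar 0.9838788509368896 1 -3
tape 0.9920246601104736 0 -2
```

View pics/cmp.png

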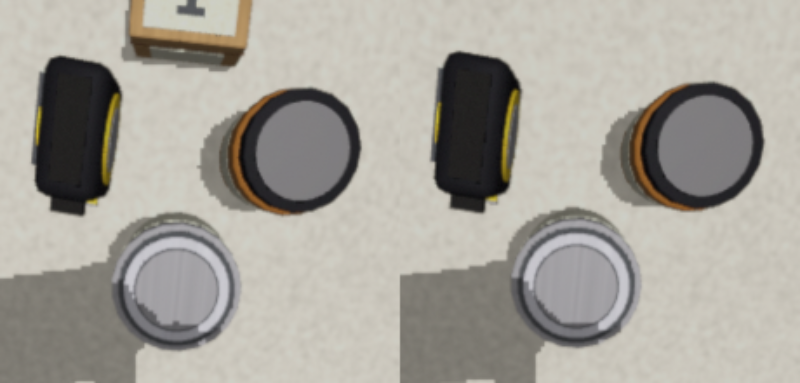

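Left is before and right is after. The tin, jar and tape measure stand upright on their starting spots. The common 2-pixel shift comes from the camera pose, and the fits agree within about 1 mm. I hand in.

```bash
python3 -c "
from plant import *
print(job_done())"
```

```text
the job is handed in; nothing more can be done
None
```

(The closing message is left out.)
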